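# Free a locked parts pot, weigh it, and shelve it by its tab

### The job

Take the yellow parts pot off the top of the nested stack: two claws hold it down, so grip its body and twist it anticlockwise (seen from above) while lifting it out, without wrenching at the claws. Stand it upright on the pan of the bench scale and let go of it for a moment so that the empty pot is weighed, then take it again by its tab and put it into the free, green-marked bay of the low rack, standing upright right back against the rear rail with the tab pointing straight out of the front. Do not tip the yellow pot over, and leave the two blue pots in the rack where they stand.

Things in the scene. Friction and masses are not known exactly. Their poses are not given: they have to be found in the camera images.
- pot_center (a point): The yellow parts pot, 72 mm high, 0.11 kg, at first on top of the stack: a round open collar (diameter 56 mm, 42 mm high, wall 3 mm) on a tapering foot (30 mm high, diameter 36 mm below, 43 mm above). This point: on its axis, 36 mm above its underside; x to its tab, z up. At +-y the collar has flat grip lands 22 mm wide, 58 mm apart, 31 to 71 mm above the underside.
- pot_tab (a point): Grip point in the yellow pot's flat tab, to be pinched from above across its 12 mm width: 62 mm from the pot's axis along its +x, 42 mm above the pot's underside; same axes as the pot. The tab is 18 mm high (33 to 51 mm above the underside) and ends 82 mm from the axis. Opposite (-x) is a like lug that ends 50 mm from the axis.
- pot: The same yellow pot; this origin is the centre of its underside.
- stand: The stack, fixed to the bench: a dark steel disc 140 mm across, two nested blue pots of the same shape, the yellow pot on top, and two steel claws on posts. Origin on its axis at bench height, x along the seated tab, z up.
- seat (a point): Where the yellow pot's centre point sits while locked in the stack: on the stack's axis, 132 mm above the bench; x along the seated tab, z up. The pot's foot is 30 mm deep in the blue pot below, with 2 to 3 mm play. The grip lands, 90 degrees from the tab, stand clear of the claws, with at least 30 mm beside them.
- claw (a point): Middle of the channel in the claw over the tab (a like one, opposite, is over the lug), 38 to 54 mm from the axis. Channels slope up anticlockwise, 0.3 mm per mm. Seated, the tab has 5 mm up to the roof, 1 mm down to the ramp. So lift 2 mm, then turn anticlockwise, rising 6 to 8 mm more; after 30 degrees (35 is safe) lift straight out. Claw tops are 4 mm or more below the pot's rim.
- pan (a point): Middle of the top of the steel pan of the fixed white bench scale, 30 mm above the bench. The pan measures 115 mm (x) by 120 mm (y), and nothing on the scale is higher. z up.
- bay (a point): The free bay of the white rack (a different one of three from case to case), marked by a green flap on the rack's front edge. This point is on the bay's floor, 30 mm above the bench, where the pot's axis belongs; x points into the rack, z up. The floor's front edge is 25 mm before it (-x); the rear rail's face, 20 mm high, 19.5 mm behind it, 1.5 mm behind a seated pot's foot.
- rack: Low white rack, fixed, three bays 105 mm apart along its y; origin under its centre, x into it. Roof and dividers start 5 mm before the bay point; the roof's underside is 88 mm, its top 100 mm above the bay floor. Bays are 100 mm wide or more. There is no room to hold a pot by its collar under the roof: hold it by the tab, in front. The back is open above the rail.
- pot_a_center (a point): A blue pot in another bay of the rack, tab out; same shape and same point (on the axis, 36 mm above its underside) as the yellow one.
- pot_b_center (a point): The second blue pot in the rack, likewise.
Not all that is in view belongs to the job. There is more than one size of the pot; the job needs the middle-sized.

How it is judged:
On the way, in this order (a step that is already met when the one before it is completed fails the run):
1. the yellow pot is out of the stack (distance between pot_center and seat above 0.05 m), for 0.1 s.
2. the yellow pot stands upright on the scale's pan, let go (horizontal distance between pot_center and pan below 0.045 m and z of pot_center in the frame of pan between 0.03 and 0.042 m and angle between pot_center's own z axis and vertical below 0.1 rad and contact force between the fingers and pot below 0.05 N), for 0.3 s.
At the end, for the whole second after the job is handed in: The yellow pot stands in the free bay: its axis at most 10 mm in front of (or 6 mm behind) the bay point and within 18 mm of it sideways, standing on the bay floor (height within 6 mm), upright within 0.1 rad, its tab out of the front within 0.3 rad of straight; released (x of pot_center in the frame of bay between -0.01 and 0.006 m and y of pot_center in the frame of bay between -0.018 and 0.018 m and z of pot_center in the frame of bay between 0.03 and 0.042 m and angle between pot_center's own z axis and vertical below 0.1 rad and angle between the x axis of pot_center and the x axis of bay, either way round below 0.3 rad and x of pot_tab in the frame of bay below -0.04 m); the robot touches nothing.
It fails at once if the yellow pot is wrenched against the claws or the stack with more than 60 N (contact force between pot and stand above 60 N).
It fails at once if the yellow pot is tipped over (more than 45 degrees) (angle between pot_center's own z axis and vertical above 0.79 rad).
It fails at once if a blue pot in the rack is moved more than 15 mm (distance of any of pot_a_center, pot_b_center from where it was at the start of the episode above 0.015 m).
It also fails if it takes over 56 s, if anything falls off the work surface, if the arm or the gripper's body presses on something with over 40 N, if the wrist force passes 120 N, or if a joint passes its speed limit or range.

### The arm

A 6-joint arm with a two-finger parallel gripper is mounted at the origin on the work surface. World frame = base frame: x ahead of the robot, y to its left, z up, the work surface at z = 0. Lengths are in m, angles in rad, forces in N, time in s.
With the tool pointing down it reaches from about 0.3 to 0.775 m from the base axis. Payload 14.6 kg.
Tool frame: the origin (TCP) lies midway between the tips of the shut fingers; the grasp point (between the pads) lies 19 mm behind it; z points along the fingers, y is the line along which they close (so a half turn about z gives the same grasp; the last joint's range is limited). The gripper opens to 94 mm and grips with 3 to 60 N. Pads are 16 mm wide; open, the fingers measure 119 mm over their backs; the gripper's body (75 mm by 177 mm) begins 78 mm behind the grasp point.
Start: joints at [1.256, 0.3, 1.521, -0, 1.321, -0.067], TCP at [0.135, 0.533, 0.205] pointing down, gripper open.
Joint ranges: [-3.03, 3.03], [-0.79, 2.21], [0.23, 2.52], [-1.04, 4.18], [0, 3.07], [-2.55, 2.55]. Speed limits (rad/s): [2.22, 2.22, 2.57, 3.14, 3.14, 3.14].

### API

Orientations are given as [roll, pitch, yaw] about the fixed x, y, z axes, in that order (R = Rz(yaw) Ry(pitch) Rx(roll)).
In Python, from station import telemetry, optics, ctrl gives the robot as it stands.
- The arm moves only by the tool carry_out, never from a script. Its argument "plan" is a list that holds one entry, the list of rows, each a list of 7 numbers: the shift along the tool's x, y, z in mm, then the turn, a rotation vector about the tool's x, y, z in rad, then the finger opening in mm, from 0 to 94. A call has 1 to 20 rows; each row shifts and turns the commanded pose from where the row before left it, along the tool's axes as they then stand; what a row does not reach is not made up. A row lasts 1/12 s, in which the tool goes at most 41.7 mm and 7.16 degrees, less where a joint would pass 70% of its speed; a pose out of reach is approached as far as the arm can. A call with a gripper value outside its range is refused whole. The fingers move at their own pace and stop on an object; "squeeze" is the grip in N (left out, the last holds). Time passes only in rows, so rows that do not move let the fingers close. It gives the time, the measured TCP pose, the force, the opening and the grip force at its end, in the units of the state.
- telemetry.get_obs(): the state, without advancing time (a new reading comes with each control period).
- optics.camera(name): name is "scene" or "top" or "wrist"; returns a dict with "pixels" (400x640x3 uint8, red, green, blue), "intrinsics" (3x3 intrinsics, pixels), "origin" and "rotation" of the camera in the world. Camera axes: x right, y down, z forward; pixel columns grow to the right and rows downward; lengths in m; the calibration is good to about 2 mm. A picture is of the moment at which its call begins. There is no depth.
- ctrl.hand_in(): hands the job in; it is judged then, once.
The state is a dict: "time_s": time; "qpos": joint angles; "joint_vel": joint speeds; "tau": joint torques, N m; "ee_pos": TCP position; "eef_rot": TCP orientation; "force": force on the tool from outside, world axes, zero at the start; "moment": the same for the moment, N m; "grip_width": finger opening in m; "grip_force": force on a finger pad.
Only numpy, scipy, OpenCV 4.12 (cv2) and the standard library are available. Lean on these libraries where they do the work, as an engineer would, in place of code of your own. Each camera call takes 0.05 s, during which the arm holds its last target. There are 200 camera calls.

## Working session

There is one attempt and no reset: what is moved stays moved. The work goes in short steps, Python scripts to look and compute and a tool call to move; the robot and the scene stay as the last step left them, time stands still between calls to the robot, and variables do not carry over. Pictures are saved under pics/ and viewed, at most 10 in all, crops included, and the job is handed in when it is done.

Besides the shell and the picture viewer there is one more tool, called after "Emit:" by a JSON object that holds its "method" and its "body". carry_out: Moves the arm, as the interface text tells. Its arguments: {"type":"object","properties":{"plan":{"type":"array","items":{"type":"array","items":{"type":"array","items":{"type":"number"}}}},"squeeze":{"type":"number"}},"required":["plan"]}

```bash
mkdir -p pics; ls; python3 - <<'E'
from station import telemetry, optics
import cv2,json,numpy as np
for n in ("scene","top"):
    c=optics.camera(n); cv2.imwrite(f"pics/{n}0.png",cv2.cvtColor(c["pixels"],cv2.COLOR_RGB2BGR))
    print(n,np.round(c["intrinsics"],1).tolist(),np.round(c["origin"],3),np.round(c["rotation"],3).tolist())
    np.savez(f"{n}0.npz",K=c["intrinsics"],o=c["origin"],R=c["rotation"])
o=telemetry.get_obs(); print(o["time_s"],o["ee_pos"],o["eef_rot"],o["grip_width"],o["force"])
E
```

```text
pics
scene [[498.8, 0.0, 315.4], [0.0, 498.8, 199.6], [0.0, 0.0, 1.0]] [ 1.438 -0.175  0.794] [-2.134, -0.002, 1.404]
top [[413.8, 0.0, 326.6], [0.0, 413.8, 200.9], [0.0, 0.0, 1.0]] [0.284 0.003 1.131] [-3.031, 0.004, -1.59]
0.1 [0.1348358  0.53297312 0.20491999] [-3.14053787e+00 -6.76661806e-05  2.89378983e+00] 0.09419841381769337 [-0.07173616 -0.04424882  0.50194043]
```

View pics/scene0.png

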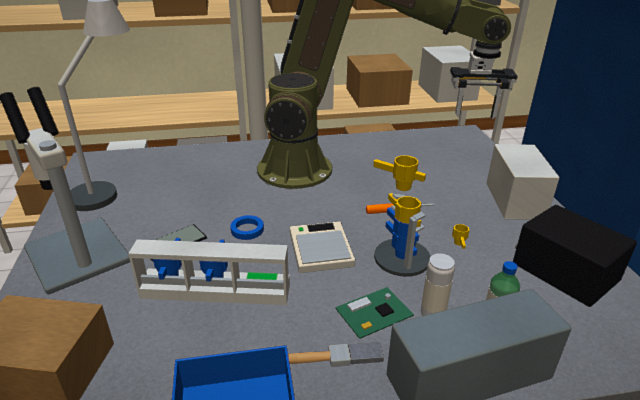

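View pics/top0.png

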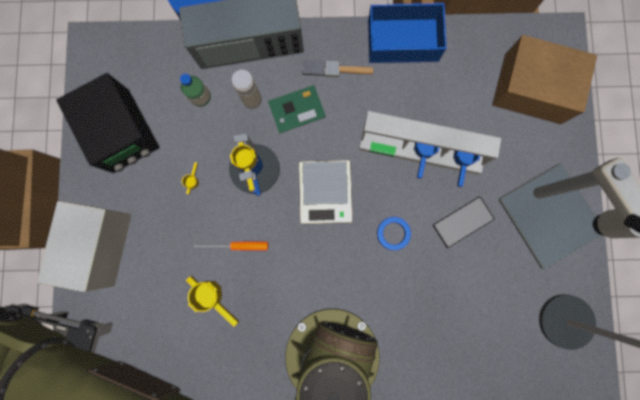

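The three yellow pots in the top view are the one on the stack (244,157), a small one (190,182) and a large one (205,296) lying on the bench. The stacked one between two claws on the dark disc fits the description. The rack's green flap is at (383,149), and the pan is at about (325,183). I'll check these in enlarged crops.

```bash
cat > h.py <<'E'
import numpy as np,cv2
from scipy.spatial.transform import Rotation as Ro
def load(n):
    d=np.load(n+".npz"); return d["K"],d["o"],Ro.from_euler("xyz",d["R"]).as_matrix() if d["R"].shape==(3,) else d["R"]
def proj(cam,P):
    K,o,R=cam; p=(np.atleast_2d(P)-o)@R@K.T; return p[:,:2]/p[:,2:]
def at_z(cam,uv,z):
    K,o,R=cam; d=R@np.linalg.solve(K,[*uv,1]); return o+d*(z-o[2])/d[2]
def tri(uvs,cams):
    A=np.zeros((3,3));b=np.zeros(3)
    for uv,(K,o,R) in zip(uvs,cams):
        d=R@np.linalg.solve(K,[*uv,1]);d/=np.linalg.norm(d);M=np.eye(3)-np.outer(d,d);A+=M;b+=M@o
    return np.linalg.solve(A,b)
def crop(img,x,y,w,h,s):
    c=cv2.resize(img[y:y+h,x:x+w],None,fx=s,fy=s,interpolation=cv2.INTER_CUBIC)
    for i in range(0,w,10):
        cv2.line(c,(i*s,0),(i*s,6),(255,255,255),1)
        if i%20==0: cv2.putText(c,str(x+i),(i*s,16),0,.35,(255,255,255),1)
    for i in range(0,h,10):
        cv2.line(c,(0,i*s),(6,i*s),(255,255,255),1)
        if i%20==0 and i: cv2.putText(c,str(y+i),(8,i*s+4),0,.35,(255,255,255),1)
    return c
E
python3 - <<'E'
from h import *
t=cv2.imread("pics/top0.png");s=cv2.imread("pics/scene0.png")
a=np.hstack([crop(t,220,120,66,92,6),crop(s,370,185,66,92,6)])
cv2.imwrite("pics/stack.png",a)
b=np.vstack([crop(t,290,100,220,130,3)[:,:660],crop(s,125,215,220,68,3)])
cv2.imwrite("pics/rack.png",b);print(a.shape,b.shape)
E
```

```text
(552, 792, 3) (594, 660, 3)
```

View pics/stack.png

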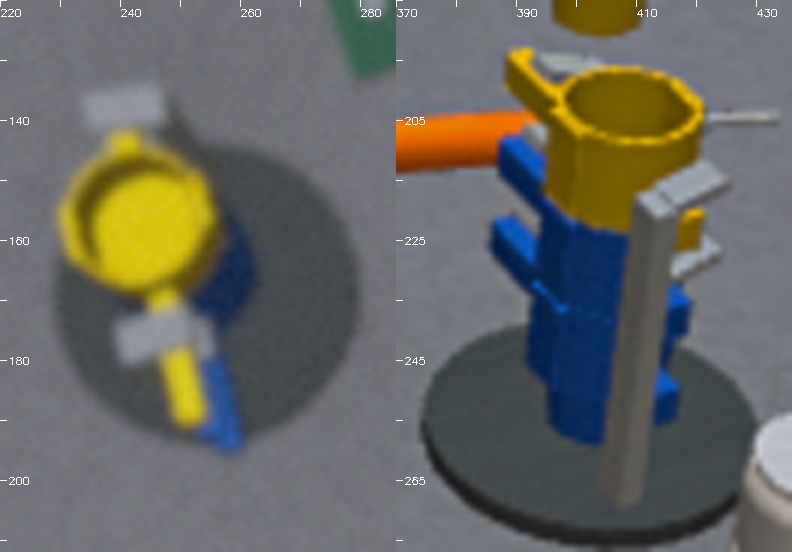

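View pics/rack.png

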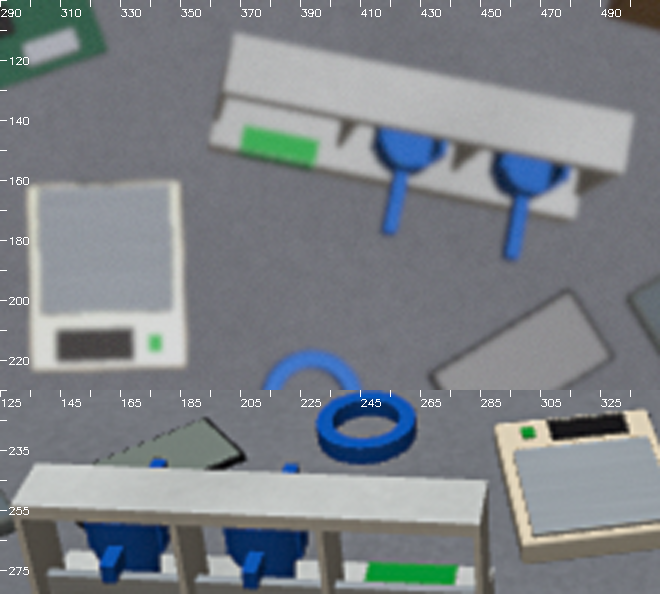

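The stack crop shows the yellow pot under two grey claws with its tab end at top-view (251.7,190.8), rim centre (242.9,156.5) and disc centre (254.4,168.7). The rack crop shows the free bay's flap centre at (383,148.6), floor front edge (360,149) to (482.3,172.7), and pan corners (302.3,161) to (348.3,204).

```bash
python3 - <<'E'
from h import *
T=load("top0");S=load("scene0")
f=lambda uv,z:np.round(at_z(T,uv,z)*1000,1)[:2]
print("pan",[f(p,.03) for p in [(302.3,161),(347.3,161),(348.3,203.7),(302.3,204.7),(325.1,182.6)]])
a,b=f((360,149),.03),f((482.3,172.7),.03); print("rack front",a,b,np.linalg.norm(a-b))
n=(a-b)/np.linalg.norm(a-b); yaw=np.arctan2(-n[0],n[1]); x=np.array([np.cos(yaw),np.sin(yaw)]);y=np.array([-x[1],x[0]])
print("yaw",yaw,"bay",(a+b)/2+105*y+25*x,"flap lateral",(f((383,148.6),.03)-(a+b)/2)@y, "flap x",(f((383,148.6),.03)-(a+b)/2)@x)
r=[f(p,.13) for p in [(364.3,131),(368.3,111),(501.3,137.7),(498.3,157.3)]]
print("roof",[((q-(a+b)/2)@x.round(4),(q-(a+b)/2)@y) for q in r], np.arctan2(-(r[0]-r[3])[0],(r[0]-r[3])[1]))
print("disc",f((254.4,168.7),.01),"rim",f((242.9,156.5),.168),"scene rim",at_z(S,(408.8,202.2),.168)*1000,"tri",tri([(242.9,156.5),(408.8,202.2)],[T,S]))
te=f((251.7,190.8),.147); print("tabend",te, "scene tab end",at_z(S,(390.5,195),.145)*1000)
c=f((242.9,156.5),.168); d=te-c; print("stack yaw",np.arctan2(d[1],d[0]),np.linalg.norm(d))
E
```

```text
pan [array([516.4,  68.6]), array([514. , -53.1]), array([397.8, -52.9]), array([397.5,  70.1]), array([456.1,   8. ])]
rack front [546.4 -88.4] [ 474.7 -415.7] 335.0614570493001
yaw -0.21565836936204102 bay [ 557.43990533 -154.83201412] flap lateral 106.53338141112391 flap x 13.157645880323848
roof [(np.float64(21.671099999999996), np.float64(168.59351862631075)), (np.float64(73.8512200000001), np.float64(168.25202903509478)), (np.float64(70.73386000000004), np.float64(-166.5722476452669)), (np.float64(20.504580000000022), np.float64(-166.72472713499974))] -0.21915414719443027
disc [501.7 201.9] rim [500.9 201.1] scene rim [508.43178246 204.29836454 168.        ] tri [0.50245463 0.20431407 0.16375237]
tabend [421.3 184. ] scene tab end [435.14358699 184.21294137 145.        ]
stack yaw -2.9299846082224 81.41603036257659
```

```bash
cat >> h.py <<'E'
def to(x,y,z,yaw):
    from station import telemetry
    o=telemetry.get_obs(); R=Ro.from_euler("xyz",o["eef_rot"])
    w=(R.inv()*Ro.from_euler("xyz",[np.pi,0,yaw])).as_rotvec()
    print("t",round(o["time_s"],2),"shift tool mm",np.round(R.inv().apply(np.array([x,y,z])-o["ee_pos"])*1000,1),"turn",np.round(w,3))
E
python3 -c "
from h import *
to(.5015,.202,.25,-2.93)"
```

```text
t 0.1 shift tool mm [-436.6 -231.   -44.9] turn [-0.001 -0.    -0.459]
```

Emit:
{"method": "carry_out", "body": {"plan": [[[-31.2, -16.5, -3.2, 0, 0, 0, 90], [-31.2, -16.5, -3.2, 0, 0, 0, 90], [-31.2, -16.5, -3.2, 0, 0, 0, 90], [-31.2, -16.5, -3.2, 0, 0, 0, 90], [-31.2, -16.5, -3.2, 0, 0, 0, 90], [-31.2, -16.5, -3.2, 0, 0, 0, 90], [-31.2, -16.5, -3.2, 0, 0, 0, 90], [-31.2, -16.5, -3.2, 0, 0, 0, 90], [-31.2, -16.5, -3.2, 0, 0, 0, 90], [-31.2, -16.5, -3.2, 0, 0, 0, 90], [-31.2, -16.5, -3.2, 0, 0, 0, 90], [-31.2, -16.5, -3.2, 0, 0, 0, 90], [-31.2, -16.5, -3.2, 0, 0, 0, 90], [-31.2, -16.5, -3.2, 0, 0, 0, 90], [0, 0, 0, 0, 0, -0.0765, 90], [0, 0, 0, 0, 0, -0.0765, 90], [0, 0, 0, 0, 0, -0.0765, 90], [0, 0, 0, 0, 0, -0.0765, 90], [0, 0, 0, 0, 0, -0.0765, 90], [0, 0, 0, 0, 0, -0.0765, 90]]]}}

```text
time_s: 1.77
ee_pos: [0.5016, 0.2021, 0.2499]
eef_rot: [-3.142, -0.001, -2.927]
force: [-0.3, 0.1, -0.4]
grip_width: 0.0902
grip_force: 0.0
```

```bash
python3 - <<'E'
from h import *
from station import optics
to(.5015,.202,.25,-2.93)
c=optics.camera("wrist"); i=cv2.cvtColor(c["pixels"],cv2.COLOR_RGB2BGR); cv2.imwrite("pics/w1raw.png",i)
np.savez("w1.npz",K=c["intrinsics"],o=c["origin"],R=c["rotation"]); print(c["origin"],c["rotation"])
W=load("w1")
# overlay predicted model of the seated pot
p=lambda P:np.round(proj(W,P)).astype(int)
y=-2.93;Z=Ro.from_euler("z",y).as_matrix();o=np.array([.5015,.202,0])
a=np.linspace(0,2*np.pi,60);cir=np.c_[.028*np.cos(a),.028*np.sin(a),0*a+.168]@Z.T+o
tab=np.array([[.028,.006,.147],[.082,.006,.147],[.082,-.006,.147],[.028,-.006,.147],[-.028,.006,.147],[-.05,.006,.147],[-.05,-.006,.147],[-.028,-.006,.147]])@Z.T+o
for P in (cir,tab[:4],tab[4:]): cv2.polylines(i,[p(P)],True,(0,0,255),1)
i=cv2.resize(i,(800,500)); cv2.imwrite("pics/w1.png",i)
E
```

```text
t 1.77 shift tool mm [ 0.1 -0.  -0.1] turn [-0.    -0.001  0.003]
[0.43272593 0.187499   0.43035655] [2.89639318e+00 3.85221071e-05 1.78519272e+00]
```

View pics/w1.png

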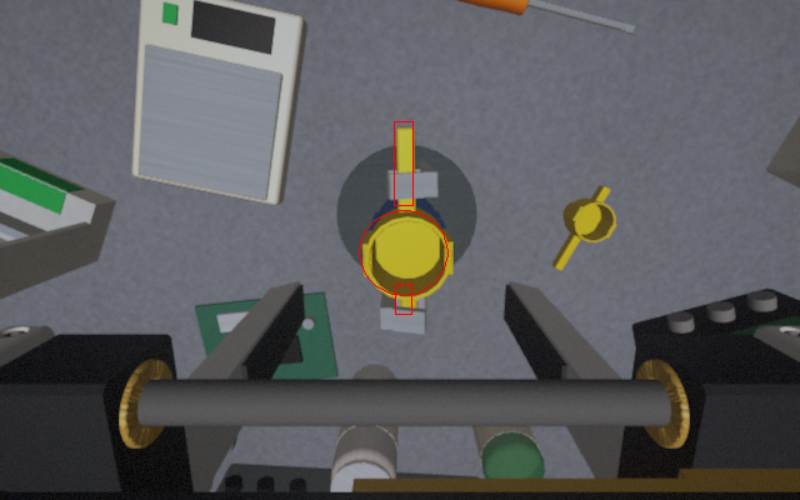

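The overlay sits about 4 px left of the pot and 6 px beyond the tab end. I'll measure more exactly in a crop.

```bash
python3 - <<'E'
from h import *
i=cv2.imread("pics/w1raw.png"); cv2.imwrite("pics/w1c.png",crop(i,270,90,120,185,3) if 0 else cv2.resize(crop(i,275,90,110,185,5),(660,1110))[:0] if 0 else np.hstack([crop(i,280,90,90,92,6)[:, :400],crop(i,280,178,90,92,6)[:, :400]]) if 0 else crop(i,275,150,100,98,6))
W=load("w1")
h=cv2.cvtColor(i,cv2.COLOR_BGR2HSV); m=cv2.inRange(h,(18,120,60),(35,255,255)); m[:,:270]=0;m[:,385:]=0; m[:85]=0;m[280:]=0
n,l,s,c=cv2.connectedComponentsWithStats(m); 
for k in range(1,n):
  if s[k,4]>20: print(s[k],c[k])
# tab rows: mid of columns
for r in range(98,166,6):
  xs=np.where(m[r])[0]; print(r,xs.min() if len(xs) else None,xs.max() if len(xs) else None)
E
```

```text
[317 102  15  36 528] [324.04924242 119.63636364]
[ 290  159   73   88 4384] [325.93202555 203.08029197]
98 None None
104 317 330
110 317 331
116 317 331
122 317 331
128 317 331
134 318 331
140 None None
146 None None
152 None None
158 None None
164 318 332
```

View pics/w1c.png

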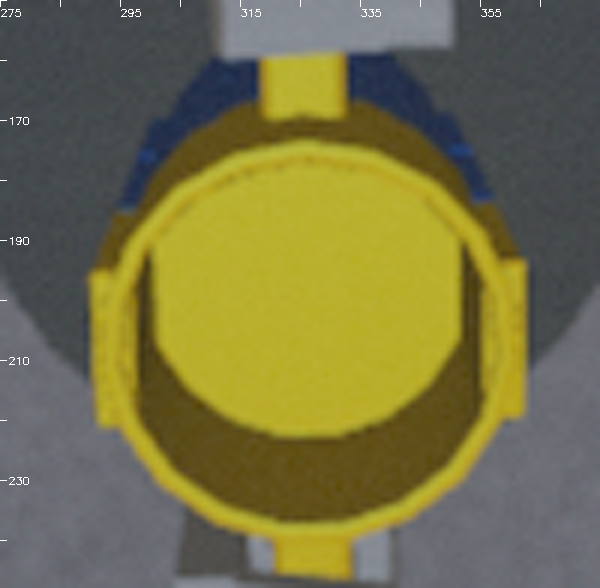

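The crop gives rim centre (326.6,206.7), lands at columns 290 and 362.8, tab end (324,102), and lug at (327.2,243).

```bash
python3 - <<'E'
from h import *
W=load("w1");T=load("top0");S=load("scene0")
f=lambda u,v,z:np.round(at_z(W,(u,v),z)*1000,1)[:2]
c=f(326.6,206.7,.168); t=f(324,102,.147); l=f(327.2,243,.147); L,R=f(290,207.9,.167),f(362.8,206.3,.167)
print("rim",c,"tabend",t,np.linalg.norm(t-c),"lands",L,R,np.linalg.norm(L-R),(L+R)/2)
ang=lambda d:np.arctan2(d[1],d[0]); print("yaw tab",ang(t-c),"tab-lug",ang(t-l),"land",ang(R-L)+np.pi/2-2*np.pi, ang(f(324,104,.147)-f(325,164,.147)))
print("rim dia",np.linalg.norm(f(292.2,206.7,.168)-f(361,206.7,.168)))
print("3cam tri rim",tri([(242.9,156.5),(408.8,202.2),(326.6,206.7)],[T,S,W]))
for x in [(.5015,.202),(.503,.2035),(.5045,.205)]: print(x,proj(T,[*x,.168]),proj(S,[*x,.168]),proj(W,[*x,.168]))
E
```

```text
rim [504.1 206. ] tabend [425.1 186.6] 81.34715729513847 lands [511.6 177.5] [497.8 234.3] 58.452373775579055 [504.7 205.9]
yaw tab -2.9007880866740807 tab-lug -2.9022432032181302 land -2.9032528970738047 -2.9106200780324594
rim dia 54.9598034930985
3cam tri rim [0.50352307 0.20480527 0.16440185]
(0.5015, 0.202) [[242.52624739 156.23879439]] [[406.90430683 200.71331523]] [[322.45055548 202.65319393]]
(0.503, 0.2035) [[241.89651846 155.63041737]] [[407.7243828  200.99639656]] [[323.88687087 204.81190222]]
(0.5045, 0.205) [[241.26700682 155.02225028]] [[408.5459183  201.27998171]] [[325.31861836 206.96374519]]
```

Emit:
{"method": "carry_out", "body": {"plan": [[[-2.4, 2.1, 0, 0, 0, -0.022, 90], [0, 0, 20, 0, 0, 0, 90], [0, 0, 20, 0, 0, 0, 90], [0, 0, 20, 0, 0, 0, 90], [0, 0, 20, 0, 0, 0, 90], [0, 0, 15, 0, 0, 0, 90], [0, 0, 12, 0, 0, 0, 90], [0, 0, 8, 0, 0, 0, 90], [0, 0, 4, 0, 0, 0, 90], [0, 0, 0, 0, 0, 0, 90]]]}}

```text
time_s: 2.65
ee_pos: [0.5035, 0.2047, 0.1307]
eef_rot: [-3.142, -0.001, -2.909]
force: [-0.2, 0.3, 0.1]
grip_width: 0.0901
grip_force: 0.0
```

Emit:
{"method": "carry_out", "body": {"plan": [[[0, 0, 0, 0, 0, 0, 64], [0, 0, 0, 0, 0, 0, 62], [0, 0, 0, 0, 0, 0, 60], [0, 0, 0, 0, 0, 0, 54], [0, 0, 0, 0, 0, 0, 54], [0, 0, 0, 0, 0, 0, 54]]], "squeeze": 4}}

```text
time_s: 3.15
ee_pos: [0.5037, 0.2047, 0.1316]
eef_rot: [3.142, 0.001, -2.908]
force: [-1.4, -0.3, 1.5]
grip_width: 0.0579
grip_force: 4.0
```

Emit:
{"method": "carry_out", "body": {"plan": [[[0, 0, 0, 0, 0, 0, 50], [0, 0, 0, 0, 0, 0, 50], [0, 0, 0, 0, 0, 0, 50], [0, 0, -0.7, 0, 0, 0, 50], [0, 0, -0.7, 0, 0, 0, 50], [0, 0, -0.6, 0, 0, 0, 50], [0, 0, 0, 0, 0, 0, 50], [0, 0, 0, 0, 0, 0, 50]]], "squeeze": 25}}

```text
time_s: 3.82
ee_pos: [0.5035, 0.2047, 0.1331]
eef_rot: [-3.142, -0.0, -2.908]
force: [-0.3, -0.2, -1.7]
grip_width: 0.0582
grip_force: 25.0
```

Emit:
{"method": "carry_out", "body": {"plan": [[[0, 0, -0.6, 0, 0, -0.045, 50], [0, 0, -0.6, 0, 0, -0.045, 50], [0, 0, -0.6, 0, 0, -0.045, 50], [0, 0, -0.6, 0, 0, -0.045, 50], [0, 0, 0, 0, 0, 0, 50]]]}}

```text
time_s: 4.23
ee_pos: [0.5036, 0.2047, 0.1356]
eef_rot: [-3.142, -0.0, -2.726]
force: [-0.6, -0.2, -0.5]
grip_width: 0.058
grip_force: 25.0
```

Emit:
{"method": "carry_out", "body": {"plan": [[[0, 0, -0.6, 0, 0, -0.045, 50], [0, 0, -0.6, 0, 0, -0.045, 50], [0, 0, -0.6, 0, 0, -0.045, 50], [0, 0, -0.6, 0, 0, -0.045, 50], [0, 0, -0.6, 0, 0, -0.045, 50], [0, 0, 0, 0, 0, 0, 50]]]}}

```text
time_s: 4.73
ee_pos: [0.5036, 0.2046, 0.1386]
eef_rot: [-3.142, -0.0, -2.503]
force: [-0.1, -0.3, -1.8]
grip_width: 0.0577
grip_force: 25.0
```

Emit:
{"method": "carry_out", "body": {"plan": [[[0, 0, -0.6, 0, 0, -0.045, 50], [0, 0, -0.6, 0, 0, -0.045, 50], [0, 0, -0.6, 0, 0, -0.045, 50], [0, 0, -0.6, 0, 0, -0.045, 50], [0, 0, -0.3, 0, 0, -0.03, 50], [0, 0, 0, 0, 0, 0, 50], [0, 0, 0, 0, 0, 0, 50]]]}}

```text
time_s: 5.32
ee_pos: [0.5036, 0.2047, 0.1413]
eef_rot: [3.142, -0.0, -2.296]
force: [0.4, 0.4, -1.6]
grip_width: 0.0577
grip_force: 25.0
```

Emit:
{"method": "carry_out", "body": {"plan": [[[0, 0, -3, 0, 0, 0, 50], [0, 0, -5, 0, 0, 0, 50], [0, 0, -6, 0, 0, 0, 50], [0, 0, -8, 0, 0, 0, 50], [0, 0, -10, 0, 0, 0, 50], [0, 0, -14, 0, 0, 0, 50], [0, 0, -14, 0, 0, 0, 50], [0, 0, -14, 0, 0, 0, 50], [0, 0, -14, 0, 0, 0, 50], [0, 0, 0, 0, 0, 0, 50]]]}}

```text
time_s: 6.15
ee_pos: [0.5045, 0.205, 0.2329]
eef_rot: [-3.139, 0.004, -2.294]
force: [-0.6, 0.9, -0.6]
grip_width: 0.0584
grip_force: 25.0
```

```bash
python3 - <<'E'
from h import *
from station import optics
to(.456,.008,.20,np.pi)
c=optics.camera("wrist"); a=cv2.cvtColor(c["pixels"],cv2.COLOR_RGB2BGR)
c=optics.camera("scene"); b=cv2.cvtColor(c["pixels"],cv2.COLOR_RGB2BGR)
cv2.imwrite("pics/lift.png",np.hstack([cv2.resize(a,(480,300)),crop(b,360,130,78,75,4)]))
E
```

```text
t 6.15 shift tool mm [180.  -93.8  32.4] turn [-0.001  0.005  0.848]
```

View pics/lift.png

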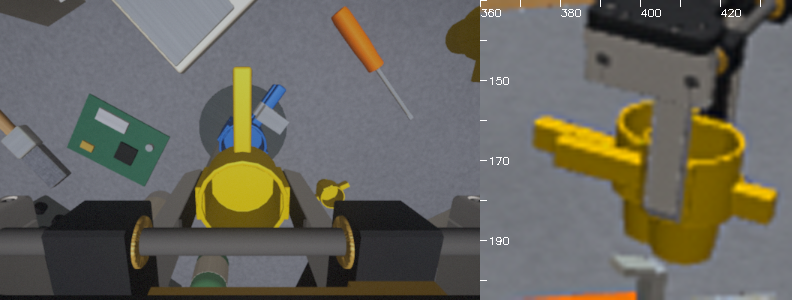

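The wrist view shows the pot held upright, tab up at about (242,110) in the left panel. The scene crop shows its foot at about (408,195), clear above the claw at (403,198). Moving to the pan next.

Emit:
{"method": "carry_out", "body": {"plan": [[[15, -7.8, 0, 0, 0, 0, 50], [22.5, -11.7, 0, 0, 0, 0, 50], [22.5, -11.7, 0, 0, 0, 0, 50], [22.5, -11.7, 0, 0, 0, 0, 50], [22.5, -11.7, 0, 0, 0, 0, 50], [22.5, -11.7, 0, 0, 0, 0, 50], [22.5, -11.7, 0, 0, 0, 0, 50], [22.5, -11.7, 0, 0, 0, 0, 50], [7.5, -4.1, 0, 0, 0, 0, 50], [0, 0, 0, 0, 0, 0.085, 50], [0, 0, 0, 0, 0, 0.085, 50], [0, 0, 0, 0, 0, 0.085, 50], [0, 0, 0, 0, 0, 0.085, 50], [0, 0, 0, 0, 0, 0.085, 50], [0, 0, 0, 0, 0, 0.085, 50], [0, 0, 0, 0, 0, 0.085, 50], [0, 0, 0, 0, 0, 0.085, 50], [0, 0, 0, 0, 0, 0.085, 50], [0, 0, 0, 0, 0, 0.085, 50]]]}}

```text
time_s: 7.83
ee_pos: [0.4548, 0.008, 0.2287]
eef_rot: [3.141, -0.001, 3.136]
force: [-0.2, 0.5, -1.6]
grip_width: 0.0578
grip_force: 25.0
```

Emit:
{"method": "carry_out", "body": {"plan": [[[0, 0, 15, 0, 0, 0, 50], [0, 0, 25, 0, 0, 0, 50], [0, 0, 25, 0, 0, 0, 50], [0, 0, 25, 0, 0, 0, 50], [0, 0, 25, 0, 0, 0, 50], [0, 0, 20, 0, 0, 0, 50], [0, 0, 12, 0, 0, 0, 50], [0, 0, 8, 0, 0, 0, 50], [0, 0, 4, 0, 0, 0, 50], [0, 0, 0, 0, 0, 0, 50], [0, 0, 0, 0, 0, 0, 50]]]}}

```text
time_s: 8.75
ee_pos: [0.4552, 0.0077, 0.0708]
eef_rot: [-3.142, 0.001, 3.14]
force: [-0.4, -0.1, -1.1]
grip_width: 0.0578
grip_force: 25.0
```

```bash
python3 -c "
from h import *
to(.456,.008,.065,np.pi)"
```

```text
t 8.75 shift tool mm [-0.8  0.3  5.8] turn [-0.     0.001 -0.002]
```

Lower in small steps until the pan bears.

Emit:
{"method": "carry_out", "body": {"plan": [[[0, 0, 1.5, 0, 0, 0, 50], [0, 0, 1.5, 0, 0, 0, 50], [0, 0, 1.5, 0, 0, 0, 50], [0, 0, 0, 0, 0, 0, 50]]]}}

```text
time_s: 9.08
ee_pos: [0.4549, 0.0076, 0.0658]
eef_rot: [3.142, 0.0, 3.14]
force: [0.1, 0.3, -1.7]
grip_width: 0.0576
grip_force: 25.0
```

Emit:
{"method": "carry_out", "body": {"plan": [[[0, 0, 0.7, 0, 0, 0, 50], [0, 0, 0.7, 0, 0, 0, 50], [0, 0, 0, 0, 0, 0, 50]]]}}

```text
time_s: 9.33
ee_pos: [0.4551, 0.0076, 0.0655]
eef_rot: [-3.142, 0.001, 3.14]
force: [-7.3, 0.6, 14.6]
grip_width: 0.0575
grip_force: 25.0
```

Emit:
{"method": "carry_out", "body": {"plan": [[[0, 0, -0.8, 0, 0, 0, 50], [0, 0, 0, 0, 0, 0, 59], [0, 0, 0, 0, 0, 0, 62], [0, 0, 0, 0, 0, 0, 70], [0, 0, 0, 0, 0, 0, 80], [0, 0, 0, 0, 0, 0, 86], [0, 0, 0, 0, 0, 0, 86], [0, 0, -10, 0, 0, 0, 86], [0, 0, -25, 0, 0, 0, 86], [0, 0, -30, 0, 0, 0, 86], [0, 0, -30, 0, 0, 0, 86], [0, 0, -25, 0, 0, 0, 86], [0, 0, 0, 0, 0, 0, 86], [0, 0, 0, 0, 0, 0, 86]]]}}

```text
time_s: 10.5
ee_pos: [0.4554, 0.0076, 0.1868]
eef_rot: [-3.141, 0.003, 3.14]
force: [0.4, 0.1, -0.0]
grip_width: 0.0863
grip_force: 0.0
```

```bash
python3 - <<'E'
from h import *
from station import optics
c=optics.camera("wrist"); a=cv2.cvtColor(c["pixels"],cv2.COLOR_RGB2BGR); cv2.imwrite("pics/w2raw.png",a)
np.savez("w2.npz",K=c["intrinsics"],o=c["origin"],R=c["rotation"])
c=optics.camera("scene"); b=cv2.cvtColor(c["pixels"],cv2.COLOR_RGB2BGR)
h=cv2.cvtColor(a,cv2.COLOR_BGR2HSV); m=cv2.inRange(h,(18,100,40),(35,255,255))
n,l,s,_=cv2.connectedComponentsWithStats(m); print(s[1:][s[1:,4]>200])
x,y,w,hh,_=s[1+np.argmax(s[1:,4])]; print(x,y,w,hh)
cv2.imwrite("pics/pan.png",np.hstack([crop(a,max(min(x+w//2-50,540),0),max(y-5,0),100,130,4),crop(b,285,185,75,130,4)]))
E
```

```text
[[ 288   98   72  152 5156]
 [ 104  287   42   72 1322]
 [ 501  287   42   72 1335]
 [ 272  375  368   19 4818]]
288 98 72 152
```

View pics/pan.png

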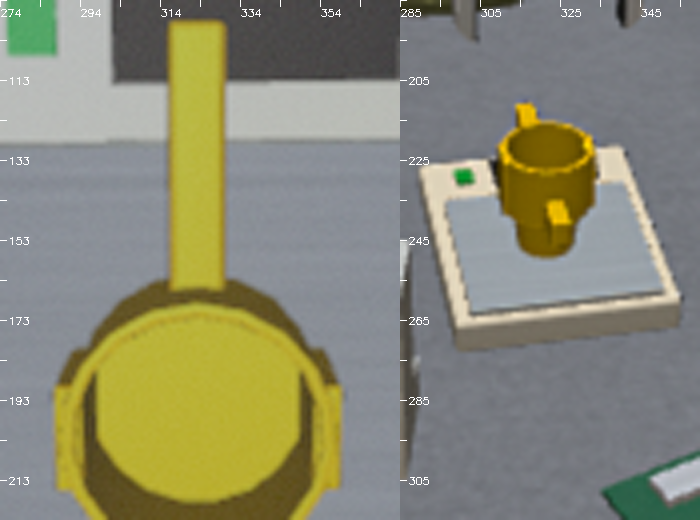

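The pot stands upright on the pan, let go. Its tab is at wrist columns 316–330 and its end at row 98.

```bash
python3 - <<'E'
from h import *
W=load("w2"); f=lambda u,v,z:np.round(at_z(W,(u,v),z)*1000,1)[:2]
t=f(323.1,98.3,.081);u=f(323.3,160,.081);print(t,u,np.arctan2(*(t-u)[::-1]), "rim",f((58/4+340/4)/2+274,93+415/4,.102))
ax=t+(82)*np.array([1,0]);print("axis from tab",ax)
to(ax[0]/1000-.062,.0076,.083,np.pi)
E
```

```text
[374.7   8.2] [424.7   8.3] -3.1395926562564536 rim [451.3   8.6]
axis from tab [456.7   8.2]
t 10.6 shift tool mm [ 59.7  -0.2 101.8] turn [ 0.    -0.001 -0.002]
```

Emit:
{"method": "carry_out", "body": {"plan": [[[15, 0, 0, 0, 0, 0, 50], [20, 0, 0, 0, 0, 0, 40], [15, 0, 0, 0, 0, 0, 40], [10, 0, 0, 0, 0, 0, 40], [0, 0, 20, 0, 0, 0, 40], [0, 0, 25, 0, 0, 0, 40], [0, 0, 25, 0, 0, 0, 40], [0, 0, 25, 0, 0, 0, 40], [0, 0, 20, 0, 0, 0, 40], [0, 0, 11, 0, 0, 0, 40], [0, 0, 6, 0, 0, 0, 40], [0, 0, 2, 0, 0, 0, 40], [0, 0, 0, 0, 0, 0, 40]]]}}

```text
time_s: 11.68
ee_pos: [0.3949, 0.0077, 0.0511]
eef_rot: [3.142, -0.001, 3.14]
force: [0.9, 0.2, 0.2]
grip_width: 0.04
grip_force: 0.0
```

Emit:
{"method": "carry_out", "body": {"plan": [[[0, 0, 0, 0, 0, 0, 20], [0, 0, 0, 0, 0, 0, 16], [0, 0, 0, 0, 0, 0, 14], [0, 0, 0, 0, 0, 0, 8], [0, 0, 0, 0, 0, 0, 8], [0, 0, 0, 0, 0, 0, 8]]], "squeeze": 5}}

```text
time_s: 12.18
ee_pos: [0.395, 0.0077, 0.0515]
eef_rot: [-3.142, 0.0, 3.14]
force: [0.0, 0.2, 2.1]
grip_width: 0.0122
grip_force: 5.0
```

Emit:
{"method": "carry_out", "body": {"plan": [[[0, 0, 0, 0, 0, 0, 4], [0, 0, 0, 0, 0, 0, 4], [0, 0, 0, 0, 0, 0, 4], [0, 0, 0, 0, 0, 0, 4], [0, 0, 0, 0, 0, 0, 4]]], "squeeze": 55}}

```text
time_s: 12.6
ee_pos: [0.3949, 0.0077, 0.0513]
eef_rot: [3.142, -0.0, 3.14]
force: [-1.4, 0.8, 5.9]
grip_width: 0.0115
grip_force: 55.0
```

Emit:
{"method": "carry_out", "body": {"plan": [[[0, 0, -2, 0, 0, 0, 4], [0, 0, -5, 0, 0, 0, 4], [0, 0, -8, 0, 0, 0, 4], [0, 0, -10, 0, 0, 0, 4], [0, 0, -10, 0, 0, 0, 4], [0, 0, -5, 0, 0, 0, 4], [0, 0, 0, 0, 0, 0.03, 4], [0, 0, 0, 0, 0, 0.05, 4], [0, 0, 0, 0, 0, 0.05, 4], [0, 0, 0, 0, 0, 0.05, 4], [0, 0, 0, 0, 0, 0.035, 4], [0, 0, 0, 0, 0, 0, 4]]]}}

```text
time_s: 13.6
ee_pos: [0.3949, 0.0077, 0.0915]
eef_rot: [3.142, 0.0, 2.923]
force: [0.4, -0.1, -0.9]
grip_width: 0.0116
grip_force: 55.0
```

```bash
python3 -c "
from h import *
from station import telemetry
print(telemetry.get_obs()['ee_pos'],telemetry.get_obs()['eef_rot'])
to(.3994,-.1195,.091,2.925)"
```

```text
[0.3949032  0.00773654 0.09147009] [3.14156535e+00 1.12556646e-04 2.92314177e+00]
t 13.6 shift tool mm [ -32.  -123.2    0.5] turn [ 0.     0.    -0.002]
```

Emit:
{"method": "carry_out", "body": {"plan": [[[-2, -7.7, 0, 0, 0, 0, 4], [-4, -15.4, 0, 0, 0, 0, 4], [-4, -15.4, 0, 0, 0, 0, 4], [-4, -15.4, 0, 0, 0, 0, 4], [-4, -15.4, 0, 0, 0, 0, 4], [-4, -15.4, 0, 0, 0, 0, 4], [-4, -15.4, 0, 0, 0, 0, 4], [-4, -15.4, 0, 0, 0, 0, 4], [-2, -7.7, 0, 0, 0, 0, 4], [0, 0, 8, 0, 0, 0, 4], [0, 0, 10, 0, 0, 0, 4], [0, 0, 8, 0, 0, 0, 4], [0, 0, 5, 0, 0, 0, 4], [0, 0, 0, 0, 0, 0, 4], [0, 0, 0, 0, 0, 0, 4]]]}}

```text
time_s: 14.85
ee_pos: [0.3996, -0.1191, 0.0601]
eef_rot: [3.141, -0.001, 2.925]
force: [0.4, 0.2, -0.8]
grip_width: 0.0116
grip_force: 55.0
```

```bash
python3 - <<'E'
from h import *
from station import optics
im={}
for n in ("top","wrist"):
    c=optics.camera(n); im[n]=cv2.cvtColor(c["pixels"],cv2.COLOR_RGB2BGR); np.savez(n+"3.npz",K=c["intrinsics"],o=c["origin"],R=c["rotation"])
W=load("wrist3");i=im["wrist"].copy();
y=-.217;Z=Ro.from_euler("z",y).as_matrix();o=np.array([.5576,-.154,.03])
P=lambda q:np.round(proj(W,np.array(q)@Z.T+o)).astype(int)
cv2.polylines(i,[P([[-.025,.05,0],[-.025,-.05,0],[-.025,-.155,0]])],False,(0,0,255),1)
cv2.polylines(i,[P([[-.005,.05,.1],[-.005,-.265,.1]])],False,(0,0,255),1)
cv2.circle(i,tuple(P([[0,0,0]])[0]),3,(255,0,255),-1)
cv2.imwrite("pics/ins.png",cv2.resize(i,(800,500))); to(.4971,-.1408,.059,2.925)
E
```

```text
t 14.95 shift tool mm [-99.5  -0.1   1.6] turn [-0.  0.  0.]
```

View pics/ins.png

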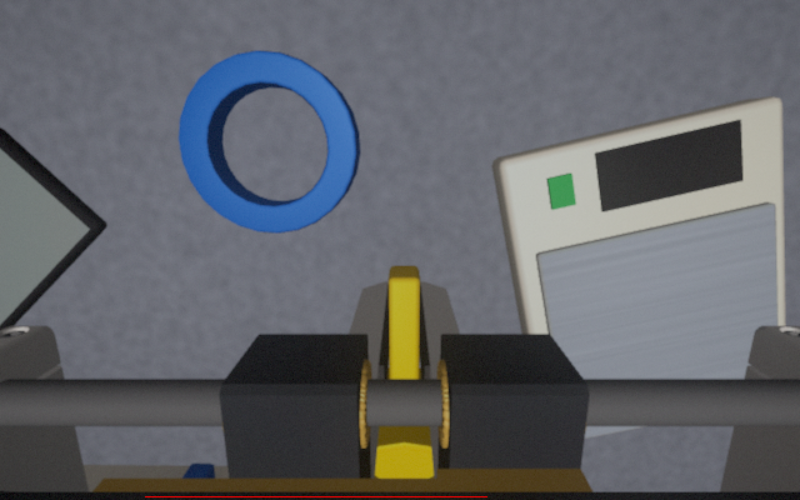

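Emit:
{"method": "carry_out", "body": {"plan": [[[-5, 0, 1, 0, 0, 0, 4], [-10, 0, 0, 0, 0, 0, 4], [-10, 0, 0, 0, 0, 0, 4], [-10, 0, 0, 0, 0, 0, 4], [-10, 0, 0, 0, 0, 0, 4], [-10, 0, 0, 0, 0, 0, 4], [-10, 0, 0, 0, 0, 0, 4], [-5, 0, 0, 0, 0, 0, 4], [0, 0, 0, 0, 0, 0, 4]]]}}

```text
time_s: 15.7
ee_pos: [0.4689, -0.1347, 0.0593]
eef_rot: [-3.142, 0.001, 2.925]
force: [0.6, 1.3, -0.0]
grip_width: 0.0117
grip_force: 55.0
```

Emit:
{"method": "carry_out", "body": {"plan": [[[-6, 0, 0, 0, 0, 0, 4], [-6, 0, 0, 0, 0, 0, 4], [-6, 0, 0, 0, 0, 0, 4], [-5, 0, 0, 0, 0, 0, 4], [-3, 0, 0, 0, 0, 0, 4], [0, 0, 2, 0, 0, 0, 4], [0, 0, 2, 0, 0, 0, 4], [0, 0, 0, 0, 0, 0, 4]]]}}

```text
time_s: 16.37
ee_pos: [0.493, -0.1399, 0.0547]
eef_rot: [3.141, -0.001, 2.925]
force: [-0.1, -0.2, -0.4]
grip_width: 0.0117
grip_force: 55.0
```

```bash
python3 - <<'E'
from h import *
from station import optics
c=optics.camera("top"); a=cv2.cvtColor(c["pixels"],cv2.COLOR_RGB2BGR)
c=optics.camera("scene"); b=cv2.cvtColor(c["pixels"],cv2.COLOR_RGB2BGR)
cv2.imwrite("pics/in2.png",np.vstack([crop(a,340,100,130,75,6)[:,:660],crop(b,205,235,110,45,6)[:150+120]]) if 0 else np.hstack([crop(a,350,100,100,80,4),crop(b,210,225,95,80,4)]))
to(.4971,-.1408,.051,2.925)
E
```

```text
t 16.47 shift tool mm [-4.   0.1  4.1] turn [ 0. -0. -0.]
```

View pics/in2.png

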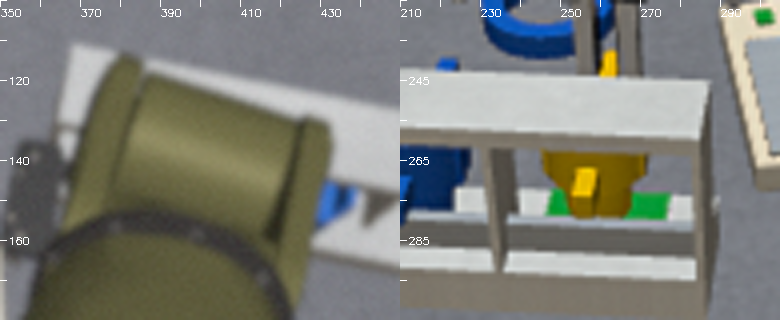

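The scene crop shows the yellow pot upright in the middle of the green-marked bay (scene columns 246–271), just above the floor. Now I lower it to contact.

Emit:
{"method": "carry_out", "body": {"plan": [[[0, 0, 1.2, 0, 0, 0, 4], [0, 0, 1.2, 0, 0, 0, 4], [0, 0, 0.6, 0, 0, 0, 4], [0, 0, 0, 0, 0, 0, 4]]]}}

```text
time_s: 16.8
ee_pos: [0.4933, -0.1401, 0.0521]
eef_rot: [3.142, -0.0, 2.925]
force: [-0.4, -1.0, -1.1]
grip_width: 0.0117
grip_force: 55.0
```

Emit:
{"method": "carry_out", "body": {"plan": [[[0, 0, 0.5, 0, 0, 0, 4], [0, 0, 0, 0, 0, 0, 4]]]}}

```text
time_s: 16.97
ee_pos: [0.4934, -0.1401, 0.0517]
eef_rot: [-3.142, 0.0, 2.925]
force: [0.1, 0.4, -0.9]
grip_width: 0.0118
grip_force: 55.0
```

Not touching yet, so I push back gently to feel the rail while just above the floor.

Emit:
{"method": "carry_out", "body": {"plan": [[[-1.5, 0, 0, 0, 0, 0, 4], [-1, 0, 0, 0, 0, 0, 4], [0, 0, 0, 0, 0, 0, 4]]]}}

```text
time_s: 17.22
ee_pos: [0.4961, -0.1407, 0.0518]
eef_rot: [-3.142, 0.0, 2.925]
force: [-0.3, -0.9, -1.2]
grip_width: 0.0115
grip_force: 55.0
```

Emit:
{"method": "carry_out", "body": {"plan": [[[-1, 0, 0, 0, 0, 0, 4], [0, 0, 0, 0, 0, 0, 4]]]}}

```text
time_s: 17.38
ee_pos: [0.497, -0.1409, 0.0518]
eef_rot: [3.142, 0.0, 2.925]
force: [0.2, -0.5, -0.9]
grip_width: 0.0117
grip_force: 55.0
```

Emit:
{"method": "carry_out", "body": {"plan": [[[-1, 0, 0, 0, 0, 0, 4], [0, 0, 0, 0, 0, 0, 4]]]}}

```text
time_s: 17.55
ee_pos: [0.498, -0.1411, 0.0518]
eef_rot: [-3.142, 0.0, 2.925]
force: [0.5, -0.6, -0.9]
grip_width: 0.0114
grip_force: 55.0
```

Emit:
{"method": "carry_out", "body": {"plan": [[[-1, 0, 0, 0, 0, 0, 4], [0, 0, 0, 0, 0, 0, 4]]]}}

```text
time_s: 17.72
ee_pos: [0.4989, -0.1414, 0.0518]
eef_rot: [-3.142, 0.0, 2.925]
force: [0.2, 0.7, -1.3]
grip_width: 0.0116
grip_force: 55.0
```

Emit:
{"method": "carry_out", "body": {"plan": [[[-0.8, 0, 0, 0, 0, 0, 4], [0, 0, 0, 0, 0, 0, 4]]]}}

```text
time_s: 17.88
ee_pos: [0.4997, -0.1415, 0.0518]
eef_rot: [-3.142, 0.0, 2.925]
force: [-0.1, 0.4, -2.1]
grip_width: 0.0116
grip_force: 55.0
```

Emit:
{"method": "carry_out", "body": {"plan": [[[-0.8, 0, 0, 0, 0, 0, 4], [0, 0, 0, 0, 0, 0, 4]]]}}

```text
time_s: 18.05
ee_pos: [0.5005, -0.1417, 0.0518]
eef_rot: [-3.142, 0.0, 2.925]
force: [1.0, 0.5, -1.9]
grip_width: 0.0117
grip_force: 55.0
```

Emit:
{"method": "carry_out", "body": {"plan": [[[-0.8, 0, 0, 0, 0, 0, 4], [0, 0, 0, 0, 0, 0, 4]]]}}

```text
time_s: 18.22
ee_pos: [0.5012, -0.1418, 0.0518]
eef_rot: [-3.142, 0.0, 2.925]
force: [0.3, -0.1, -0.4]
grip_width: 0.0114
grip_force: 55.0
```

Emit:
{"method": "carry_out", "body": {"plan": [[[-0.8, 0, 0, 0, 0, 0, 4], [0, 0, 0, 0, 0, 0, 4]]]}}

```text
time_s: 18.38
ee_pos: [0.502, -0.142, 0.0517]
eef_rot: [3.142, -0.0, 2.925]
force: [-0.9, 0.6, -1.3]
grip_width: 0.0116
grip_force: 55.0
```

Emit:
{"method": "carry_out", "body": {"plan": [[[-0.8, 0, 0, 0, 0, 0, 4], [0, 0, 0, 0, 0, 0, 4]]]}}

```text
time_s: 18.55
ee_pos: [0.5023, -0.142, 0.0517]
eef_rot: [3.142, -0.001, 2.925]
force: [-4.0, 0.8, 2.7]
grip_width: 0.0118
grip_force: 55.0
```

```bash
python3 - <<'E'
from h import *
from station import optics
c=optics.camera("scene"); b=cv2.cvtColor(c["pixels"],cv2.COLOR_RGB2BGR); np.savez("scene4.npz",K=c["intrinsics"],o=c["origin"],R=c["rotation"]); cv2.imwrite("pics/s4.png",b)
h=cv2.cvtColor(b,cv2.COLOR_BGR2HSV)[235:285,225:290]; m=cv2.inRange(h,(18,120,40),(35,255,255))
n,l,s,_=cv2.connectedComponentsWithStats(m); print(s[1:]+[225,235,0,0,0])
# lug outline (brighter)
m2=cv2.inRange(h,(18,120,170),(35,255,255)); n,l,s,_=cv2.connectedComponentsWithStats(m2); print(s[1:]+[225,235,0,0,0])
S=load("scene4");Z=Ro.from_euler("z",-.217).as_matrix()
for dx in (-.005,0,.003,.006):
    o=np.array([.5576,-.154,.03])+Z@[dx,0,0]
    print(dx,"lug end top corners",proj(S,np.array([[.05,.006,.051],[.05,-.006,.051],[.05,.006,.033],[.05,-.006,.033]])@Z.T+o).round(1).tolist(), "tabend",proj(S,np.array([[-.082,0,.051]])@Z.T+o).round(1))
o=np.array([.5576,-.154,.03])
print("rail top",proj(S,np.array([[.0195,.05,.02],[.0195,-.05,.02],[.0655-.015,.157,.1],[.0655-.015,-.05,.1],[-.005,.05,.1]])@Z.T+o).round(1).tolist())
E
```

```text
[[260 241   4   3  10]
 [245 262  26  22 387]]
[[260 241   4   3  10]
 [255 263   4   1   4]
 [252 271   7   7  35]]
-0.005 lug end top corners [[258.1, 274.0], [252.6, 273.8], [258.6, 280.3], [253.2, 280.1]] tabend [[263.8 237.4]]
0 lug end top corners [[257.8, 275.5], [252.3, 275.3], [258.3, 281.8], [252.8, 281.6]] tabend [[263.5 238.7]]
0.003 lug end top corners [[257.6, 276.4], [252.1, 276.2], [258.1, 282.7], [252.6, 282.5]] tabend [[263.3 239.4]]
0.006 lug end top corners [[257.4, 277.3], [251.8, 277.1], [257.9, 283.7], [252.4, 283.5]] tabend [[263.1 240.2]]
rail top [[280.2, 277.7], [235.8, 276.2], [328.2, 260.2], [230.0, 256.9], [280.1, 242.5]]
```

Rail felt (Fx −4 N at 0.5023). I back off 1 mm and settle it on the floor.

Emit:
{"method": "carry_out", "body": {"plan": [[[1.5, 0, 0, 0, 0, 0, 4], [0, 0, 0.5, 0, 0, 0, 4], [0, 0, 0.4, 0, 0, 0, 4], [0, 0, 0, 0, 0, 0, 4]]]}}

```text
time_s: 18.93
ee_pos: [0.5012, -0.1419, 0.0514]
eef_rot: [-3.142, 0.0, 2.925]
force: [-5.5, 2.4, 8.3]
grip_width: 0.0111
grip_force: 55.0
```

Emit:
{"method": "carry_out", "body": {"plan": [[[0, 0, 0.5, 0, 0, 0, 4], [0, 0, 0, 0, 0, 0, 4]]]}}

```text
time_s: 19.1
ee_pos: [0.5013, -0.1419, 0.0512]
eef_rot: [-3.141, 0.0, 2.925]
force: [-9.4, 2.7, 12.5]
grip_width: 0.0118
grip_force: 55.0
```

Emit:
{"method": "carry_out", "body": {"plan": [[[0.4, 0, -0.8, 0, 0, 0, 4], [0, 0, 0, 0, 0, 0, 4]]]}}

```text
time_s: 19.27
ee_pos: [0.501, -0.1418, 0.0514]
eef_rot: [-3.142, 0.001, 2.925]
force: [-3.2, 0.5, 2.4]
grip_width: 0.0113
grip_force: 55.0
```

Emit:
{"method": "carry_out", "body": {"plan": [[[0, 0, 0, 0, 0, 0, 13], [0, 0, 0, 0, 0, 0, 16], [0, 0, 0, 0, 0, 0, 24], [0, 0, 0, 0, 0, 0, 36], [0, 0, 0, 0, 0, 0, 36], [0, 0, -5, 0, 0, 0, 36], [0, 0, -15, 0, 0, 0, 36], [0, 0, -25, 0, 0, 0, 36], [0, 0, -25, 0, 0, 0, 36], [5, 0, -25, 0, 0, 0, 36], [20, 0, -25, 0, 0, 0, 36], [25, 0, -25, 0, 0, 0, 36], [25, 25, 0, 0, 0, 0, 36], [20, 30, 0, 0, 0, 0, 36], [0, 30, 0, 0, 0, 0, 36], [0, 30, 0, 0, 0, 0, 36], [0, 30, 0, 0, 0, 0, 36], [0, 0, 0, 0, 0, 0, 36], [0, 0, 0, 0, 0, 0, 36]]]}}

```text
time_s: 20.85
ee_pos: [0.4393, 0.0212, 0.1964]
eef_rot: [-3.142, 0.0, 2.927]
force: [0.0, 0.3, 0.5]
grip_width: 0.0362
grip_force: 0.0
```

```bash
python3 - <<'E'
from h import *
from station import optics
for n in ("top","scene"):
    c=optics.camera(n); b=cv2.cvtColor(c["pixels"],cv2.COLOR_RGB2BGR); cv2.imwrite(f"pics/{n}5.png",b); np.savez(n+"5.npz",K=c["intrinsics"],o=c["origin"],R=c["rotation"])
    x,y,w,h=(360,125,50,60) if n=="top" else (225,235,65,50)
    m=cv2.inRange(cv2.cvtColor(b,cv2.COLOR_BGR2HSV)[y:y+h,x:x+w],(18,120,40),(35,255,255))
    k,l,s,_=cv2.connectedComponentsWithStats(m); print(n,(s[1:]+[x,y,0,0,0])[s[1:,4]>3].tolist())
    if n=="top":
        for r in range(h):
            q=np.where(m[r])[0]
            if len(q): print(y+r,x+q.min(),x+q.max(),end="; ")
        print()
T=load("top5");Z=Ro.from_euler("z",-.217).as_matrix();o=np.array([.5576,-.154,.03])+Z@[.004,0,0]
print("pred tab end,mid",proj(T,np.array([[-.082,0,.051],[-.055,0,.051],[-.028,0,.072]])@Z.T+o).round(1).tolist())
# blue pots then/now
for f in ("top0","top5"):
    b=cv2.imread(f"pics/{f}.png"); m=cv2.inRange(cv2.cvtColor(b,cv2.COLOR_BGR2HSV)[125:200,400:490],(100,150,60),(125,255,255))
    k,l,s,c=cv2.connectedComponentsWithStats(m); print(f,[(s[j].tolist(),c[j].round(1).tolist()) for j in range(1,k) if s[j,4]>60])
E
```

```text
top [[377, 135, 23, 36, 362]]
135 378 383; 136 378 388; 137 378 392; 138 377 395; 139 377 399; 140 377 399; 141 377 399; 142 377 398; 143 378 398; 144 378 397; 145 379 396; 146 379 395; 147 380 394; 148 381 393; 149 382 391; 150 383 389; 151 383 387; 152 383 387; 153 382 387; 154 382 387; 155 382 387; 156 382 386; 157 382 386; 158 382 386; 159 382 386; 160 382 385; 161 381 385; 162 381 385; 163 381 385; 164 381 385; 165 381 385; 166 381 384; 167 380 384; 168 380 384; 169 380 384; 170 381 383; 
scene [[260, 241, 6, 3, 15], [245, 262, 27, 21, 381]]
pred tab end,mid [[381.2, 168.7], [383.1, 158.6], [386.1, 146.6]]
top0 [([16, 18, 22, 35, 293], [24.2, 29.7]), ([55, 27, 24, 34, 313], [64.0, 38.0])]
top5 [([16, 18, 22, 35, 294], [24.1, 29.6]), ([55, 27, 24, 34, 304], [64.1, 38.1])]
```

The yellow tab end (row 171) lines up with the blue pots' tab ends (rows 178 and 186, equal spacing). The blue pots are unmoved and the pot is seated, so I hand in.

```bash
python3 -c "
from station import ctrl
print(ctrl.hand_in())"
```

```text
the job is handed in; nothing more can be done
None
```

I took the yellow pot off the stack, let it stand on the scale's pan, put it in the green-marked bay tab-out, released it and handed in the job at about 21 s; no verdict came back, but the last images showed it seated upright in line with the two unmoved blue pots.

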